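# Catch the falling case lid and close it softly

## Task

The lid of the small aluminium tool case stands upright on a stiff hinge. With the fingertips tip it towards the case's front until it drops by itself, catch its underside on the fingers while it is still clearly open and hold it still there for about a second, then lower it gently until it is fully shut, without letting it bang. Do not pinch the lid between the fingers, never force it, and leave everything else on the bench and in the case where it is.

Things in the scene. Friction and masses are not known exactly. Their poses are not given: they have to be found in the camera images.
- case: Small tool case, fixed to the bench: black box, aluminium edges, 150 deep (x) x 240 wide (y) x 75 mm high, walls 6 mm, three cells. Origin under its centre, on the bench. Front = its -x side, facing roughly to the robot's right (-y); lid hinge along the top of the rear (+x) wall: 75 mm behind the origin, 75 mm up. Two latches stand 6 mm out of the front, 90 mm off the middle.
- lid (a joint): Lid angle, rad: 0 shut, 1.57 upright, stop at 1.9. The stiff damped hinge holds it from 1.36 to 1.6 (starts 1.46 to 1.58); below about 1.25 it drops by itself, slowly, then faster: about 4 to 7 s from 1.15 to shut, ending near 0.4 rad/s if not caught, which is a bang. Lid about 0.5 kg: some 2.5 N at the lip when level; 1 to 4 N at the lip, as quick as you push, to tip it.
- lid_inner: Inner panel of the lid (grey, with the underside of the orange lip), 5 mm thick: the underside of the lid when shut. Turns with the lid. Origin on the hinge axis at mid width; its -x axis runs along the lid's underside to the free edge, its z axis is square to the lid, out of the outer side (up when shut).
- lid_outer: Outer panel of the lid (aluminium, black ribs, orange lip), fixed on the inner one, same origin and axes; lid 12 mm thick in all. Lid 150 x 240 mm, as the case. At the middle of its free edge an orange lip, 120 mm wide, 9 mm thick, sticks out 35 mm further: shut, it overhangs the case's front wall by 35 mm with free space below. Lip's free edge to hinge axis: 185 mm.
- lip_edge (a point): Middle of the orange lip's free edge, on the lid's underside; 185 mm from the hinge axis. Height over the bench 75 mm when shut, about 260 mm when upright.
- lid_hinge (a point): Middle of the hinge axis: 75 mm above the bench, over the case's rear wall.
- socket_a: Bystander: steel socket, 24 mm across, 34 mm high, standing in the case's middle cell. Origin under its centre.
- socket_b: Bystander: the same kind of socket, in the cell at the case's +y end. Origin under its centre.
- screwdriver: Bystander: screwdriver lying behind the case (its +x side), about 200 mm long. Origin under its middle.
- tape_roll: Bystander: yellow roll of tape, 90 mm across, 25 mm high, lying before the case's front (-x), off to one side. Origin under its centre.
- finish_can: Bystander: yellow and steel can, 74 mm across, 85 mm high. Origin under its centre.
- glue_bottle: Bystander: white bottle, red label, 56 mm across, 150 mm high. Origin under its centre.
- mixing_tub: Bystander: white open tub, 100 mm across the rim, 100 mm high. Origin under its centre.
- bulb_carton: Bystander: black carton, 90 x 120 x 60 mm high. Origin under its centre.

How it is judged:
On the way, in this order (a step that is already met when the one before it is completed fails the run):
1. the lid, tipped forward, drops by itself with nothing touching it (value of joint lid between 0.3 and 1.36 rad and velocity of joint lid below -0.04 rad/s and contact force between each of the arm, the fingers and lid_inner below 0.05 N and contact force between each of the arm, the fingers and lid_outer below 0.05 N), for 0.1 s.
2. the lid is caught from below on the fingers, still clearly open (0.2 to 1.25 rad), and held still (contact force between the fingers and lid_inner above 0.3 N and value of joint lid between 0.2 and 1.25 rad and velocity of joint lid between -0.08 and 0.08 rad/s), for 0.4 s.
At the end, for the whole second after the job is handed in: The lid is shut (lid angle under 0.03 rad) and at rest, and every bystander is within 25 mm of where it stood (value of joint lid below 0.03 rad and velocity of joint lid between -0.03 and 0.03 rad/s and distance of each of socket_a, socket_b, screwdriver, tape_roll, finish_can, glue_bottle, mixing_tub, bulb_carton from where it was at the start of the episode below 0.025 m); the robot touches nothing.
It fails at once if the lid bangs shut: it comes down faster than 0.25 rad/s within 0.1 rad of shut (value of joint lid below 0.1 rad and velocity of joint lid below -0.25 rad/s).
It fails at once if the lid is pinched between the fingers (both of its faces pressed at once by more than 2 N) (contact force between the fingers and lid_inner above 2 N and contact force between the fingers and lid_outer above 2 N).
It fails at once if the lid is forced: more than 35 N on either face (contact force between any of the arm, the fingers and lid_inner above 35 N or contact force between any of the arm, the fingers and lid_outer above 35 N).
It fails at once if a bystander is lifted, carried or pushed away by more than 25 mm (distance of any of socket_a, socket_b, screwdriver, tape_roll, finish_can, glue_bottle, mixing_tub, bulb_carton from where it was at the start of the episode above 0.025 m).
It also fails if it takes over 64 s, if anything falls off the work surface, if the arm or the gripper's body presses on something with over 40 N, if the wrist force passes 120 N, or if a joint passes its speed limit or range.

## Robot

A 6-joint arm with a two-finger parallel gripper is mounted at the origin on the work surface. World frame = base frame: x ahead of the robot, y to its left, z up, the work surface at z = 0. Lengths are in m, angles in rad, forces in N, time in s.
With the tool pointing down it reaches from about 0.375 to 0.9 m from the base axis. Payload 3.1 kg.
Tool frame: the origin (TCP) lies midway between the tips of the shut fingers; the grasp point (between the pads) lies 19 mm behind it; z points along the fingers, y is the line along which they close (so a half turn about z gives the same grasp; the last joint's range is limited). The gripper opens to 85 mm and grips with 20 to 120 N. Pads are 22 mm wide; open, the fingers measure 114 mm over their backs; the gripper's body (76 mm by 85 mm) begins 54 mm behind the grasp point. The pads swing forward as they close: fully open they stand 13 mm farther back than shut.
Start: joints at [1.145, 0.527, 1.433, -0, 1.181, -0.178], TCP at [0.153, 0.606, 0.231] pointing down, gripper open.
Joint ranges: [-3.08, 3.08], [-0.75, 2.2], [0.22, 2.44], [-1.43, 4.57], [0, 2.65], [-2.85, 2.85]. Speed limits (rad/s): [2.79, 2.79, 3.14, 3.14, 3.14, 3.14].

## Interface

Orientations are given as a unit quaternion [x, y, z, w].
In Python, from station import manip gives the robot as it stands.
- The arm moves only by the tool drive_tool, never from a script. Its argument "motion" is a list that holds one entry, the list of rows, each a list of 5 numbers: the finger opening in mm, from 0 to 85.4, then the shift along the tool's x, y, z in units of 30 mm (1.0 is 30 mm), then the turn about the tool's z in units of 8 degrees (1.0 is 8 degrees). In form: [[[fingers, x, y, z, yaw], ...]]. A call has 1 to 10 rows; each row is the pose to reach, as a shift and turn from the pose commanded when the call began, along the tool's axes at that moment; what a row does not reach only later rows make up. A row lasts 1/10 s, in which the tool goes at most 50 mm and 8.59 degrees, less where a joint would pass 70% of its speed; a pose out of reach is approached as far as the arm can. A call with a gripper value outside its range is refused whole. The fingers move at their own pace and stop on an object; "squeeze" is the grip in N (left out, the last holds). Time passes only in rows, so rows that repeat a pose let the fingers close. It gives the time, the measured TCP pose, the force, the opening and the grip force at its end, in the units of the state.
- manip.sense(): the state, without advancing time (a new reading comes with each control period).
- manip.snapshot(name): name is "scene" or "side" or "wrist"; returns the picture (420x560x3 uint8, red, green, blue); there is no depth.
- manip.camera_model(name): a dict with "fov_y" (degrees; the focal length in pixels is half the picture's height over the tangent of half this angle, whatever the lens; pixels are square), "cx", "cy" (the principal point, pixels), "origin" and "orientation" of the camera in the world. Camera axes: x right, y up, looking along -z (the intrinsics and any distortion apply to the point x, -y, -z); pixel columns grow to the right and rows downward; lengths in m; the calibration is good to about 2 mm. A picture is of the moment at which its call begins: read the wrist's pose just before it. camera_model takes no time and is no camera call; for the wrist camera it gives the pose at the moment of the call.
- manip.sign_off(): hands the job in; it is judged then, once.
The state is a dict: "t": time; "q": joint angles; "qd": joint speeds; "tau": joint torques, N m; "tcp_pos": TCP position; "tool_rot": TCP orientation; "force": force on the tool from outside, world axes, zero at the start; "ft_torque": the same for the moment, N m; "finger_gap": opening from 0.0 (shut) to 1.0 (fully open); "gripper_force": force on a finger pad.
Only numpy, scipy, OpenCV 4.12 (cv2) and the standard library are available. Lean on these libraries where they do the work, as an engineer would, in place of code of your own. Each camera call takes 0.05 s, during which the arm holds its last target. There are 200 camera calls.

## Working session

There is one attempt and no reset: what is moved stays moved. The work goes in short steps, Python scripts to look and compute and a tool call to move; the robot and the scene stay as the last step left them, time stands still between calls to the robot, and variables do not carry over. Pictures are saved under pics/ and viewed, at most 10 in all, crops included, and the job is handed in when it is done.

Besides the shell and the picture viewer there is one more tool, called after "Call:" as name(argument=value, ...) on one line, values as JSON. drive_tool: Moves the arm, as the interface text tells. Its arguments: {"type":"object","properties":{"motion":{"type":"array","items":{"type":"array","items":{"type":"array","items":{"type":"number"}}}},"squeeze":{"type":"number"}},"required":["motion"]}

```bash
mkdir -p pics; ls
python3 - <<'E'
from station import manip
import cv2,json
for n in("scene","side"):
    cv2.imwrite(f"pics/{n}0.png",manip.snapshot(n)[:,:,::-1]); print(manip.camera_model(n))
print(manip.camera_model("wrist"));print(manip.sense())
E
```

```text
pics
{'fov_y': 44.59973435554674, 'cx': 283.77851434979954, 'cy': 219.008898473001, 'origin': array([ 1.23063127, -0.31747976,  1.38565543]), 'orientation': array([0.22478944, 0.14376049, 0.52920327, 0.80544803])}
{'fov_y': 42.535099106419715, 'cx': 278.71475694106516, 'cy': 205.88927284411048, 'origin': array([0.41707451, 1.1874379 , 0.9717032 ]), 'orientation': array([-0.02435914,  0.45454331,  0.8897348 , -0.03419042])}
{'fov_y': 68.52019903217565, 'cx': 281.5963221175969, 'cy': 209.26057588171298, 'origin': array([0.0767749 , 0.62443317, 0.37295458]), 'orientation': array([-0.12294553, -0.09434842,  0.60736567,  0.77915962])}
{'t': 0.1, 'q': array([ 1.14547327e+00,  5.28379043e-01,  1.43377841e+00,  3.46893937e-05,
        1.18139222e+00, -1.78463366e-01]), 'qd': array([-4.08218691e-04, -1.33180339e-03, -3.74132392e-03, -7.49428719e-05,
        3.84657226e-04, -6.64011052e-04]), 'tau': array([-3.33007665e-04, -4.43308640e+01, -1.78585464e+01, -2.74683671e-04,
        3.90188899e-03,  1.80077086e-05]), 'tcp_pos': array([0.15239604, 0.60547451, 0.23042653]), 'tool_rot': array([ 1.23123170e-01,  9.92390915e-01, -9.29486828e-04, -3.06252699e-04]), 'force': array([-0.34917045,  1.4916521 ,  0.02068261]), 'ft_torque': array([ 0.03281391,  0.07510049, -0.00117847]), 'gripper_force': 0.0, 'finger_gap': 0.9959762550194612}
```

View pics/scene0.png

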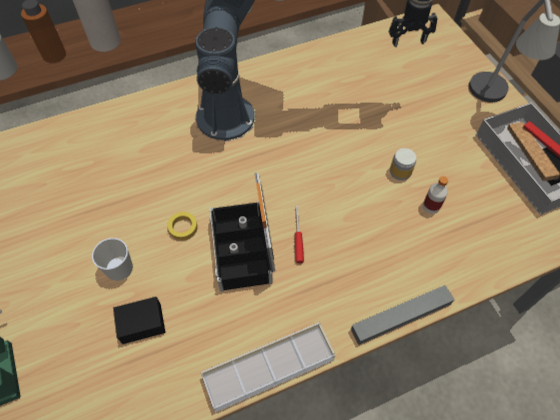

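View pics/side0.png

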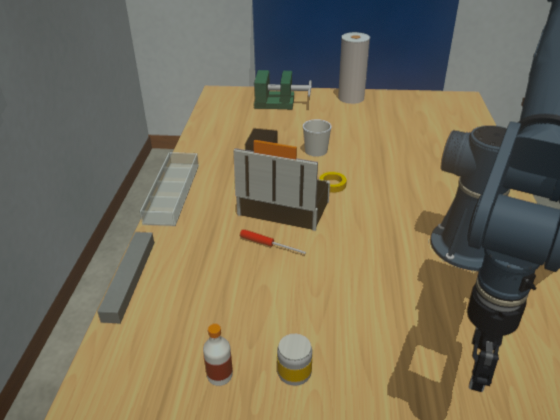

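The scene view shows the case around (242,245) with its lid upright at (263,215). The tape roll is at (182,225) and the screwdriver at (298,235). The side view shows the lid's outer face at (275,180) and the orange lip at (275,150). I'll enlarge both.

Run:
```python
import cv2
a=cv2.imread("pics/scene0.png")[165:300,160:320];b=cv2.imread("pics/side0.png")[120:260,220:360]
cv2.imwrite("pics/sc.png",cv2.resize(a,None,fx=4.4,fy=4.4,interpolation=cv2.INTER_CUBIC))
cv2.imwrite("pics/sd.png",cv2.resize(b,None,fx=4.2,fy=4.2,interpolation=cv2.INTER_CUBIC))
```

```text
(no output)
```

View pics/sc.png

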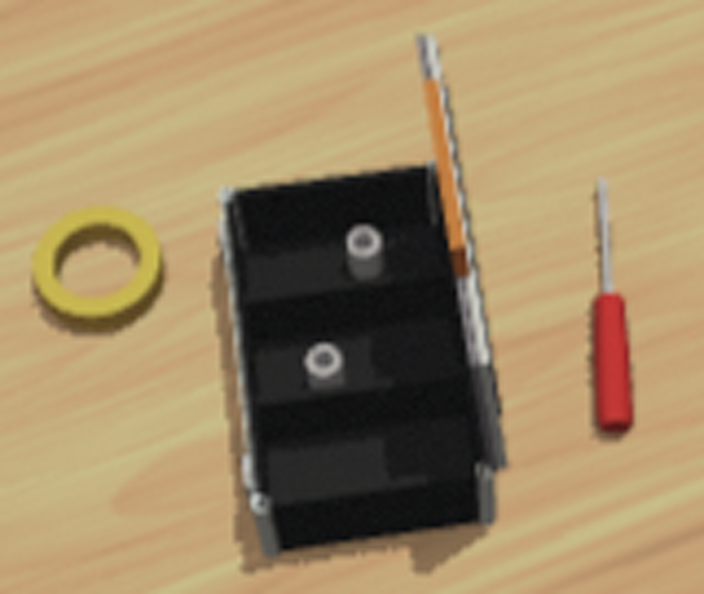

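View pics/sd.png

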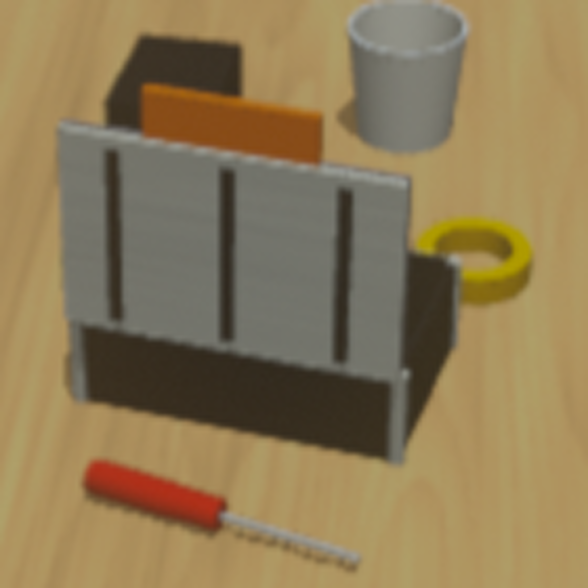

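```bash
cat > h.py <<'E'
import numpy as np
from scipy.spatial.transform import Rotation as R
from scipy.optimize import least_squares
from station import manip
def proj(cm,P):
    p=R.from_quat(cm["orientation"]).inv().apply(np.atleast_2d(P)-cm["origin"]); f=210/np.tan(np.radians(cm["fov_y"])/2)
    return np.c_[cm["cx"]+f*p[:,0]/-p[:,2], cm["cy"]-f*p[:,1]/-p[:,2]]
def case(p,P): # case frame to world
    c,s=np.cos(p[2]),np.sin(p[2]); P=np.atleast_2d(P)
    return np.c_[p[0]+c*P[:,0]-s*P[:,1],p[1]+s*P[:,0]+c*P[:,1],P[:,2]]
def lid(th,r,y,n): return [.075-r*np.cos(th)+n*np.sin(th),y,.075+r*np.sin(th)+n*np.cos(th)]
def ray(cm,u,v):
    f=210/np.tan(np.radians(cm["fov_y"])/2)
    return cm["origin"],R.from_quat(cm["orientation"]).apply([(u-cm["cx"])/f,-(v-cm["cy"])/f,-1])
def onplane(cm,u,v,z):
    o,d=ray(cm,u,v); return o+d*(z-o[2])/d[2]
E
python3 - <<'E'
from h import *
sc,sd=manip.camera_model("scene"),manip.camera_model("side")
A=lambda u,v:(160+u/4.4,165+v/4.4); B=lambda u,v:(220+u/4.2,120+v/4.2)
obs_s=[((-.075,.12,.075),A(226,190)),((-.075,-.12,0),A(272,553)),((.075,-.12,0),A(490,522)),(("l",.185,.06,0),A(428,80)),(("l",.185,-.06,0),A(455,250))]
obs_d=[((.075,.12,0),B(398,462)),((.075,.12,.075),B(405,375)),((.075,-.12,0),B(78,402)),((.075,-.12,.075),B(74,325)),(("l",.15,.12,.012),B(410,178)),(("l",.15,-.12,.012),B(60,122)),(("l",.185,.06,.009),B(322,113)),(("l",.185,-.06,.009),B(143,85))]
def res(p):
    r=[]
    for cm,ob in((sc,obs_s),(sd,obs_d)):
        for P,uv in ob:
            P=lid(p[3],*P[1:]) if P[0]=="l" else P
            r.append(proj(cm,case(p,P))[0]-uv)
    return np.array(r).ravel()
s=least_squares(res,[.55,-.1,1.57,1.5],loss="soft_l1"); p=s.x
print(p,res(p).reshape(-1,2).round(1).tolist())
print("lip",case(p,lid(p[3],.185,0,0)),"hinge",case(p,[.075,0,.075]))
print("tape",onplane(sc,182,226,.02),"sd ends",onplane(sc,*A(602,180),.01),onplane(sc,*A(613,425),.015),"tub",onplane(sc,112,247,.1),"carton",onplane(sc,138,305,.06))
# two-view check of the lip corner heights
for y,a,b in((.06,A(433,80),B(322,113)),(-.06,A(462,250),B(143,85))):
    o1,d1=ray(sc,*a);o2,d2=ray(sd,*b);t=np.linalg.lstsq(np.c_[d1,-d2],o2-o1,rcond=None)[0];print("tri",o1+d1*t[0],o2+d2*t[1])
E
```

```text
[ 0.5242372  -0.14019972  1.33057312  1.49449837] [[-0.9, -0.2], [-0.4, -0.1], [1.0, -1.0], [-2.0, -0.3], [-1.5, -1.0], [0.4, 0.3], [-0.6, 0.1], [-0.5, -0.5], [-1.0, -2.6], [-0.2, 1.2], [-0.9, 1.0], [-0.3, 0.9], [-0.1, 0.9]]
lip [[ 0.53872616 -0.08104987  0.25946178]] hinge [[ 0.54208116 -0.06735336  0.075     ]]
tape [ 0.38216372 -0.28115625  0.02      ] sd ends [0.4493347  0.07679437 0.01      ] [0.6339279  0.00168385 0.015     ] tub [ 0.41951268 -0.4858094   0.1       ] carton [ 0.5989609 -0.4689365  0.06     ]
tri [ 0.48486966 -0.05962519  0.25965191] [ 0.48206731 -0.06068891  0.26126434]
tri [ 0.60269861 -0.08915313  0.25926809] [ 0.59930163 -0.09053502  0.26088171]
```

```bash
cat >> h.py <<'E'
CP=[0.5242,-0.1402,1.3306]
def to(x,y,z): # units from measured pose to a TCP place in the case frame, for the move call
    s=manip.sense(); W=case(CP,[x,y,z])[0]; r=R.from_quat(s["tool_rot"])
    d=r.inv().apply(W-s["tcp_pos"])/.03; a=r.apply([1,0,0])
    yaw=(np.arctan2(a[1],a[0])-CP[2])  # tool z down: + turn lowers the world yaw
    return d.round(2), round(np.degrees(yaw)/8,2)
def where():
    s=manip.sense(); c,n=np.cos(CP[2]),np.sin(CP[2]); d=s["tcp_pos"]-[CP[0],CP[1],0]; f=s["force"]
    print("t",round(s["t"],2),"case xyz",np.round([c*d[0]+n*d[1],-n*d[0]+c*d[1],d[2]],4),"F case",np.round([c*f[0]+n*f[1],-n*f[0]+c*f[1],f[2]],2),"q6",s["q"][5].round(2))
E
python3 -c "
from h import *
where();print(to(.13,0,.33))"
```

```text
t 0.1 case xyz [0.6358 0.5385 0.2304] F case [1.37 0.69 0.02] q6 -0.18
(array([-18.06, -16.75,  -3.29]), np.float64(11.2))
```

Call:
drive_tool(motion=[[[0,-0.9,-0.8,-0.6,0],[0,-1.8,-1.6,-1.2,0],[0,-2.7,-2.4,-1.8,0],[0,-3.6,-3.3,-2.4,0],[0,-4.5,-4.2,-3.0,0],[0,-5.4,-5.0,-3.3,0],[0,-6.3,-5.8,-3.3,0],[0,-7.2,-6.7,-3.3,0],[0,-8.1,-7.5,-3.3,0],[0,-9.0,-8.4,-3.3,0]]], squeeze=20)

```text
t: 1.1
tcp_pos: [0.3533, 0.2944, 0.3301]
tool_rot: [0.123, 0.992, -0.0, -0.0]
force: [1.5, 0.2, 0.0]
finger_gap: 0.005
gripper_force: 0.0
```

Call:
drive_tool(motion=[[[0,-0.9,-0.8,0,0],[0,-1.8,-1.6,0,0],[0,-2.7,-2.4,0,0],[0,-3.6,-3.3,0,0],[0,-4.5,-4.2,0,0],[0,-5.4,-5.0,0,0],[0,-6.3,-5.8,0,0],[0,-7.2,-6.7,0,0],[0,-8.1,-7.5,0,0],[0,-9.0,-8.4,0,0]]])

```text
t: 2.1
tcp_pos: [0.5535, -0.0158, 0.3298]
tool_rot: [0.123, 0.992, 0.0, -0.001]
force: [0.3, -0.1, -0.4]
finger_gap: 0.003
gripper_force: 0.0
```

Call:
drive_tool(motion=[[[0,0,0,0,1],[0,0,0,0,2],[0,0,0,0,3],[0,0,0,0,4],[0,0,0,0,5],[0,0,0,0,6],[0,0,0,0,7],[0,0,0,0,8],[0,0,0,0,9],[0,0,0,0,10]]])

```text
t: 3.1
tcp_pos: [0.5527, -0.0145, 0.3298]
tool_rot: [0.734, 0.679, -0.0, -0.001]
force: [-0.5, 0.7, -0.5]
finger_gap: -0.004
gripper_force: 0.0
```

Call:
drive_tool(motion=[[[0,0,0,0,0.6],[0,0,0,0,1.2],[0,0,0,0,1.2],[0,0,0,0,1.2]]])

```text
t: 3.5
tcp_pos: [0.5529, -0.0146, 0.33]
tool_rot: [0.786, 0.618, -0.0, -0.0]
force: [0.2, 0.4, 0.5]
finger_gap: -0.004
gripper_force: 0.0
```

```bash
python3 -c "
from h import *
import cv2
where();print(to(.115,0,.235))
cv2.imwrite('pics/s1.png',cv2.resize(manip.snapshot('side')[60:270,200:410,::-1],None,fx=2.8,fy=2.8))"
```

```text
t 3.5 case xyz [0.1289 0.002  0.33  ] F case [ 0.44 -0.11  0.45] q6 0.01
(array([-0.46,  0.07,  3.17]), np.float64(0.02))
```

View pics/s1.png

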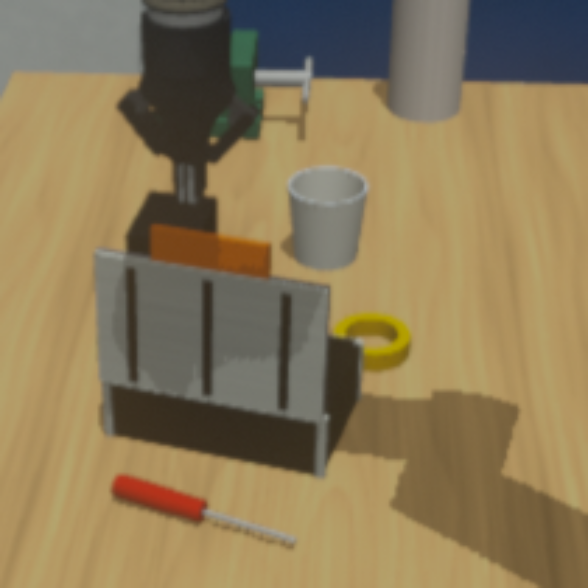

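The gripper is over the lid's middle: fingertips at about (187,190), lip at (210,250), with nothing in the way. I'll descend behind the lid and push.

Call:
drive_tool(motion=[[[0,-0.2,0,1,0],[0,-0.4,0.1,2,0],[0,-0.4,0.1,2.7,0],[0,-0.4,0.1,3.17,0],[0,-0.4,0.1,3.17,0],[0,-0.4,0.1,3.17,0]]])

```text
t: 4.15
tcp_pos: [0.5534, -0.027, 0.2354]
tool_rot: [0.786, 0.618, -0.0, -0.0]
force: [-0.2, 0.4, 0.4]
finger_gap: -0.008
gripper_force: 0.0
```

Call:
drive_tool(motion=[[[0,-0.2,0,0,0],[0,-0.4,0,0,0],[0,-0.6,0,0,0],[0,-0.75,0,0,0],[0,-0.9,0,0,0],[0,-1.0,0,0,0],[0,-1.1,0,0,0],[0,-1.2,0,0,0],[0,-1.3,0,0,0],[0,-1.4,0,0,0]]])

```text
t: 5.15
tcp_pos: [0.5432, -0.0677, 0.2351]
tool_rot: [0.787, 0.618, 0.0, -0.0]
force: [0.6, 1.1, 0.3]
finger_gap: 0.0
gripper_force: 0.6
```

```bash
python3 -c "
from h import *
where();print(to(.030,0,.235))"
```

```text
t 5.15 case xyz [ 0.075  -0.0012  0.2351] F case [ 1.23 -0.35  0.27] q6 -0.09
(array([-1.5 , -0.04,  0.  ]), np.float64(0.0))
```

Call:
drive_tool(motion=[[[0,-0.13,0,0,0],[0,-0.26,0,0,0],[0,-0.4,0,0,0],[0,-0.55,0,0,0],[0,-0.7,0,0,0],[0,-0.85,0,0,0],[0,-1.0,0,0,0],[0,-1.15,0,0,0],[0,-1.3,0,0,0],[0,-1.45,0,0,0]]])

```text
t: 6.15
tcp_pos: [0.5329, -0.1105, 0.2353]
tool_rot: [0.787, 0.617, -0.0, 0.0]
force: [1.1, 2.2, -1.1]
finger_gap: -0.003
gripper_force: 0.4
```

```bash
python3 -c "
from h import *
import cv2
where()
cv2.imwrite('pics/s2.png',cv2.resize(manip.snapshot('side')[60:270,200:410,::-1],None,fx=2.8,fy=2.8))"
```

```text
t 6.15 case xyz [ 0.0309 -0.0013  0.2353] F case [ 2.34 -0.52 -1.12] q6 -0.17
```

View pics/s2.png

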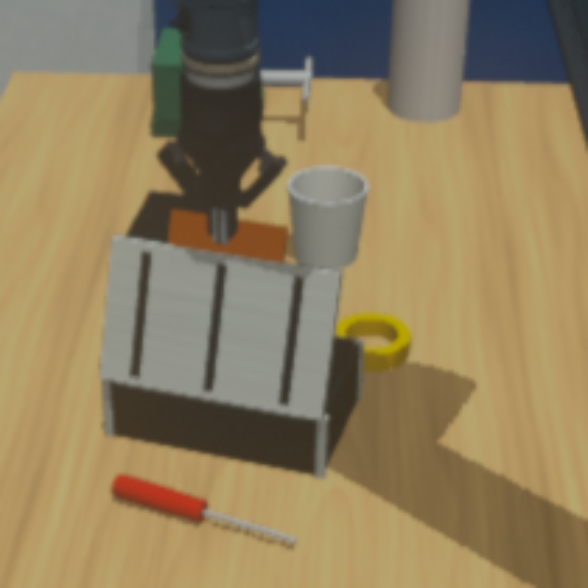

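The lid leans forward with its top corners at (112,237) and (340,270), and the fingertips are still on the lip at (222,235). I'll work out the angle.

```bash
cat >> h.py <<'E'
def ang(pts): # pts: [(r,y,n,(u,v) side full-picture px)]
    cm=manip.camera_model("side")
    f=lambda p:np.concatenate([proj(cm,case(CP,lid(p[0],r,y,n)))[0]-uv for r,y,n,uv in pts])
    s=least_squares(f,[1.0]); print("theta",s.x.round(3),f(s.x).round(1))
E
python3 -c "
from h import *
ang([(.15,.12,.012,(200+340/2.8,60+270/2.8)),(.15,-.12,.012,(200+112/2.8,60+237/2.8))])
where()"
```

```text
theta [1.173] [ 0.5  0.8 -0.  -0.3]
t 6.2 case xyz [ 0.0301 -0.0015  0.2353] F case [-0.09 -0.82  0.09] q6 -0.17
```

Call:
drive_tool(motion=[[[0,0.3,0,0,0],[0,0.3,0,-1.0,0],[0,0,0,-1.7,0],[0,-1.2,0,-1.7,0],[0,-2.4,0,-1.7,0],[0,-3.6,0,-1.6,0],[0,-3.75,0,-1.2,0],[0,-3.75,0,0,0],[0,-3.75,0,1.2,0],[0,-3.75,0,2.1,0]]])

```text
t: 7.2
tcp_pos: [0.5055, -0.2177, 0.17]
tool_rot: [0.787, 0.618, -0.0, -0.001]
force: [-0.1, -0.2, 0.5]
finger_gap: -0.001
gripper_force: 0.0
```

```bash
python3 -c "
from h import *
import cv2
where()
cv2.imwrite('pics/s3.png',cv2.resize(manip.snapshot('side')[60:270,200:410,::-1],None,fx=2.8,fy=2.8))"
```

```text
t 7.2 case xyz [-0.0797 -0.0002  0.17  ] F case [-0.17  0.02  0.48] q6 -0.37
```

View pics/s3.png

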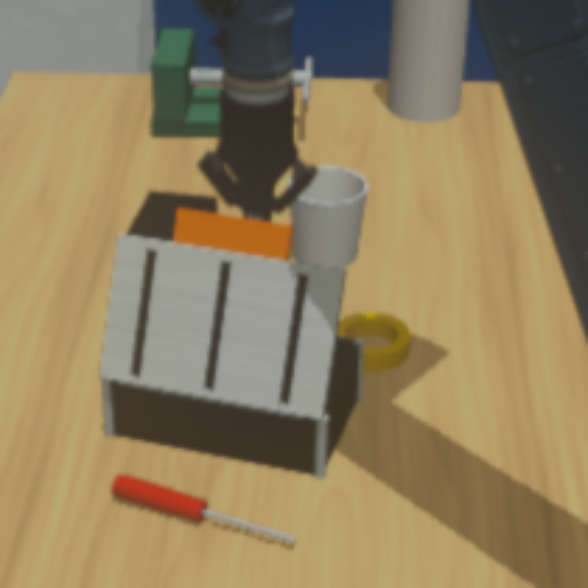

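The gripper is in front of the lid with fingertips below the lip. The lid is still falling freely, corners now at (116,236) and (345,268), roughly 1.13 rad. I'll wait for it.

Call:
drive_tool(motion=[[[0,0,0,0,0],[0,0,0,0,0],[0,0,0,0,0],[0,0,0,0,0],[0,0,0,0,0],[0,0,0,0,0],[0,0,0,0,0],[0,0,0,0,0],[0,0,0,0,0],[0,0,0,0,0]]])

```text
t: 8.25
tcp_pos: [0.5061, -0.2193, 0.1721]
tool_rot: [0.787, 0.617, -0.0, -0.0]
force: [0.5, -0.2, -0.6]
finger_gap: 0.004
gripper_force: 0.0
```

Call:
drive_tool(motion=[[[0,0,0,0,0],[0,0,0,0,0],[0,0,0,0,0],[0,0,0,0,0],[0,0,0,0,0],[0,0,0,0,0],[0,0,0,0,0],[0,0,0,0,0],[0,0,0,0,0],[0,0,0,0,0]]])

```text
t: 9.25
tcp_pos: [0.5062, -0.2195, 0.1722]
tool_rot: [0.787, 0.618, -0.0, 0.0]
force: [-0.4, -0.5, -0.4]
finger_gap: 0.002
gripper_force: 0.5
```

Call:
drive_tool(motion=[[[0,0,0,0,0],[0,0,0,0,0],[0,0,0,0,0],[0,0,0,0,0],[0,0,0,0,0]]])

```text
t: 9.75
tcp_pos: [0.5062, -0.2195, 0.1721]
tool_rot: [0.787, 0.617, -0.0, 0.0]
force: [-0.4, -1.2, -1.0]
finger_gap: -0.001
gripper_force: 0.9
```

```bash
python3 -c "
from h import *
import cv2
where()
cv2.imwrite('pics/s4.png',cv2.resize(manip.snapshot('side')[60:270,200:410,::-1],None,fx=2.8,fy=2.8))
where()"
```

```text
t 9.75 case xyz [-0.0813 -0.0013  0.1721] F case [-1.28  0.07 -0.97] q6 -0.37
t 9.8 case xyz [-0.0813 -0.0014  0.1722] F case [-2.4   0.29 -1.21] q6 -0.37
```

View pics/s4.png

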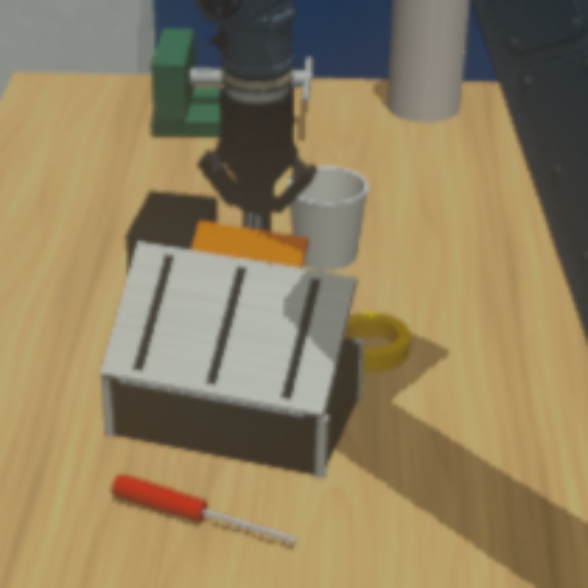

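The lid's lip rests on the fingers at about (255,225), with lid corners at (135,243) and (357,279). The force shows contact, so I'll hold here.

Call:
drive_tool(motion=[[[0,0,0,0,0],[0,0,0,0,0],[0,0,0,0,0],[0,0,0,0,0],[0,0,0,0,0],[0,0,0,0,0],[0,0,0,0,0],[0,0,0,0,0],[0,0,0,0,0],[0,0,0,0,0]]])

```text
t: 10.8
tcp_pos: [0.5062, -0.2193, 0.1722]
tool_rot: [0.787, 0.617, -0.0, 0.0]
force: [-0.6, -1.2, -0.3]
finger_gap: 0.002
gripper_force: 1.2
```

```bash
cat >> h.py <<'E'
def angimg(th0s): # angle from tracking: compare lid corners by edge strength along the projected lid free edge
    import cv2
    cm=manip.camera_model("side"); im=cv2.GaussianBlur(manip.snapshot("side"),(0,0),.8).astype(float)
    best=[]
    for th in th0s:
        v=0
        for y0 in list(np.linspace(-.115,-.065,15))+list(np.linspace(.065,.115,15)):
            a=proj(cm,case(CP,[lid(th,.146,y0,.012),lid(th,.158,y0,.004)]))
            g=[im[int(round(q[1])),int(round(q[0]))] for q in a]; v+=g[0].sum()-g[1].sum()
        best.append(v)
    i=int(np.argmax(best)); return round(th0s[i],3),best[i]
E
python3 -c "
from h import *
where()
ang([(.15,.12,.012,(200+357/2.8,60+279/2.8)),(.15,-.12,.012,(200+135/2.8,60+243/2.8))])
for i in range(4): manip.snapshot('side');where()
"
```

```text
t 10.8 case xyz [-0.0812 -0.0013  0.1722] F case [-1.33  0.34 -0.31] q6 -0.37
theta [0.641] [-0.2 -0.5  0.8 -0. ]
t 10.85 case xyz [-0.0812 -0.0013  0.1722] F case [-3.19 -0.04 -0.59] q6 -0.37
t 10.9 case xyz [-0.0811 -0.0013  0.1723] F case [-2.73  1.12 -1.06] q6 -0.37
t 10.95 case xyz [-0.0812 -0.0014  0.1722] F case [-3.07  0.17 -0.62] q6 -0.37
t 11.0 case xyz [-0.0811 -0.0013  0.1722] F case [-2.33  0.54 -0.34] q6 -0.37
```

Call:
drive_tool(motion=[[[0,-0.05,0,0.08,0],[0,-0.1,0,0.16,0],[0,-0.15,0,0.23,0],[0,-0.2,0,0.31,0],[0,-0.25,0,0.39,0],[0,-0.3,0,0.47,0],[0,-0.35,0,0.55,0],[0,-0.4,0,0.62,0],[0,-0.45,0,0.7,0],[0,-0.5,0,0.78,0]]])

```text
t: 12.0
tcp_pos: [0.5024, -0.2345, 0.1487]
tool_rot: [0.787, 0.617, -0.0, 0.0]
force: [-3.0, -4.4, 1.3]
finger_gap: 0.0
gripper_force: 2.3
```

```bash
python3 -c "
from h import *
where()
th=list(np.arange(.1,.8,.01))
for i in range(3): print(angimg(th));where()
"
```

```text
t 12.0 case xyz [-0.0968 -0.0013  0.1487] F case [-5.03  1.86  1.31] q6 -0.4
(np.float64(0.57), np.float64(3286.0))
t 12.05 case xyz [-0.097  -0.0013  0.1483] F case [-5.12  0.52  1.28] q6 -0.4
(np.float64(0.57), np.float64(3174.0))
t 12.1 case xyz [-0.097  -0.0013  0.1484] F case [-5.1   0.95  0.21] q6 -0.4
(np.float64(0.57), np.float64(3181.0))
t 12.15 case xyz [-0.097  -0.0013  0.1484] F case [-6.02  2.31  0.92] q6 -0.4
```

Call:
drive_tool(motion=[[[0,-0.06,0,0.0,0],[0,-0.11,0,0.05,0],[0,-0.15,0,0.1,0],[0,-0.19,0,0.17,0],[0,-0.23,0,0.25,0],[0,-0.26,0,0.32,0],[0,-0.29,0,0.4,0],[0,-0.32,0,0.47,0],[0,-0.35,0,0.54,0],[0,-0.38,0,0.6,0]]])

```text
t: 13.15
tcp_pos: [0.4999, -0.245, 0.1306]
tool_rot: [0.787, 0.617, 0.0, -0.0]
force: [-1.0, -1.7, -0.6]
finger_gap: -0.0
gripper_force: 0.6
```

```bash
python3 -c "
from h import *
where()
th=list(np.arange(.1,.8,.01))
for i in range(2): print(angimg(th));where()
"
```

```text
t 13.15 case xyz [-0.1076 -0.0013  0.1306] F case [-1.91  0.6  -0.63] q6 -0.42
(np.float64(0.43), np.float64(2784.0))
t 13.2 case xyz [-0.1077 -0.0012  0.1304] F case [-2.05  0.14 -1.89] q6 -0.42
(np.float64(0.43), np.float64(2795.0))
t 13.25 case xyz [-0.1077 -0.0013  0.1305] F case [-1.63  0.01 -1.32] q6 -0.42
```

```bash
python3 -c "
from h import *
import cv2
cv2.imwrite('pics/s5.png',cv2.resize(manip.snapshot('side')[125:235,220:360,::-1],None,fx=5,fy=5,interpolation=cv2.INTER_CUBIC))
where()
cm=manip.camera_model('side')
for th in (.34,.38,.42,.46): print(th,((proj(cm,case(CP,[lid(th,.15,.12,.012),lid(th,.15,-.12,.012),lid(th,.185,.06,.009),lid(th,.185,-.06,.009)]))-[220,125])*5).round(0).tolist())"
```

```text
t 13.3 case xyz [-0.1077 -0.0013  0.1306] F case [-1.44 -0.26 -1.75] q6 -0.42
0.34 [[544.0, 206.0], [162.0, 144.0], [462.0, 149.0], [273.0, 120.0]]
0.38 [[544.0, 200.0], [160.0, 138.0], [461.0, 142.0], [271.0, 112.0]]
0.42 [[543.0, 195.0], [158.0, 133.0], [459.0, 135.0], [269.0, 105.0]]
0.46 [[542.0, 190.0], [156.0, 128.0], [458.0, 128.0], [267.0, 98.0]]
```

View pics/s5.png

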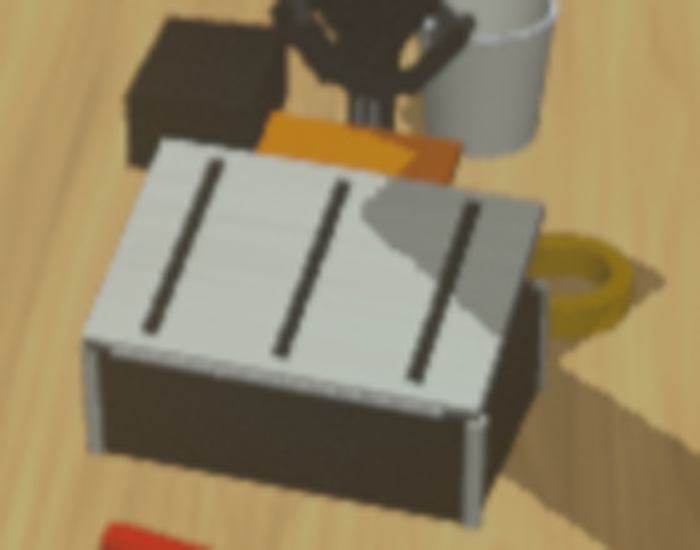

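The lid corners at (545,205) and (163,140) and the lip corners at (462,145) and (272,114) give θ ≈ 0.365. That fits the fingers' position, so I'll continue along the arc.

Call:
drive_tool(motion=[[[0,-0.035,0,0.1,0],[0,-0.07,0,0.2,0],[0,-0.1,0,0.3,0],[0,-0.13,0,0.4,0],[0,-0.16,0,0.5,0],[0,-0.19,0,0.59,0],[0,-0.215,0,0.69,0],[0,-0.24,0,0.79,0],[0,-0.26,0,0.88,0],[0,-0.28,0,0.98,0]]])

```text
t: 14.3
tcp_pos: [0.4978, -0.2538, 0.1012]
tool_rot: [0.787, 0.618, -0.0, 0.0]
force: [-3.5, -6.3, -0.6]
finger_gap: -0.001
gripper_force: 2.8
```

```bash
python3 -c "
from h import *
where()
th=list(np.arange(.0,.5,.01))
for i in range(3): print(angimg(th));where()
"
```

```text
t 14.3 case xyz [-0.1166 -0.0014  0.1012] F case [-6.91  1.89 -0.59] q6 -0.43
(np.float64(0.25), np.float64(1556.0))
t 14.35 case xyz [-0.1167 -0.0013  0.1008] F case [-6.51  1.95 -2.  ] q6 -0.43
(np.float64(0.25), np.float64(1552.0))
t 14.4 case xyz [-0.1167 -0.0013  0.1009] F case [-6.25  0.59 -1.17] q6 -0.43
(np.float64(0.25), np.float64(1557.0))
t 14.45 case xyz [-0.1167 -0.0013  0.101 ] F case [-5.67  0.49 -1.69] q6 -0.43
```

Call:
drive_tool(motion=[[[0,-0.02,0,0.07,0],[0,-0.04,0,0.14,0],[0,-0.055,0,0.21,0],[0,-0.065,0,0.28,0],[0,-0.075,0,0.35,0]]])

```text
t: 14.95
tcp_pos: [0.4973, -0.2557, 0.0907]
tool_rot: [0.787, 0.618, -0.0, 0.0]
force: [-2.5, -5.0, -0.2]
finger_gap: 0.0
gripper_force: 2.8
```

```bash
python3 -c "
from h import *
where()
th=list(np.arange(.0,.4,.01))
for i in range(3): print(angimg(th));where()
"
```

```text
t 14.95 case xyz [-0.1186 -0.0013  0.0907] F case [-5.49  1.22 -0.18] q6 -0.43
(np.float64(0.22), np.float64(1198.0))
t 15.0 case xyz [-0.1187 -0.0013  0.0904] F case [-6.34  1.75 -1.28] q6 -0.43
(np.float64(0.22), np.float64(1160.0))
t 15.05 case xyz [-0.1187 -0.0013  0.0904] F case [-5.83  2.   -2.24] q6 -0.43
(np.float64(0.22), np.float64(1157.0))
t 15.1 case xyz [-0.1186 -0.0013  0.0905] F case [-5.7   1.72 -1.32] q6 -0.43
```

Call:
drive_tool(motion=[[[0,-0.015,0,0.06,0],[0,-0.03,0,0.12,0],[0,-0.04,0,0.18,0],[0,-0.05,0,0.24,0],[0,-0.055,0,0.3,0],[0,-0.06,0,0.36,0]]])

```text
t: 15.7
tcp_pos: [0.4969, -0.2571, 0.0799]
tool_rot: [0.787, 0.617, -0.0, 0.0]
force: [-3.0, -3.7, -0.3]
finger_gap: 0.001
gripper_force: 2.5
```

```bash
python3 -c "
from h import *
where()
th=list(np.arange(.0,.4,.01))
for i in range(3): print(angimg(th));where()
"
```

```text
t 15.7 case xyz [-0.1201 -0.0013  0.0799] F case [-4.32  2.06 -0.29] q6 -0.44
(np.float64(0.22), np.float64(775.0))
t 15.75 case xyz [-0.1201 -0.0013  0.0797] F case [-5.9   1.2  -1.91] q6 -0.44
(np.float64(0.22), np.float64(784.0))
t 15.8 case xyz [-0.1201 -0.0013  0.0797] F case [-4.94  1.43 -2.5 ] q6 -0.44
(np.float64(0.22), np.float64(780.0))
t 15.85 case xyz [-0.1201 -0.0013  0.0798] F case [-5.48  1.66 -2.66] q6 -0.44
```

```bash
python3 -c "
from h import *
import cv2
cv2.imwrite('pics/s6.png',cv2.resize(manip.snapshot('side')[130:240,220:360,::-1],None,fx=5,fy=5,interpolation=cv2.INTER_CUBIC))
cm=manip.camera_model('side')
for th in (.0,.05,.1,.15,.2): print(th,((proj(cm,case(CP,[lid(th,.15,.12,.012),lid(th,.15,-.12,.012),lid(th,.185,.06,.009),lid(th,.185,-.06,.009)]))-[220,130])*5).round(0).tolist())"
```

```text
0.0 [[546.0, 240.0], [173.0, 178.0], [465.0, 199.0], [281.0, 169.0]]
0.05 [[546.0, 231.0], [172.0, 168.0], [465.0, 187.0], [281.0, 157.0]]
0.1 [[546.0, 221.0], [171.0, 159.0], [465.0, 175.0], [280.0, 145.0]]
0.15 [[546.0, 212.0], [169.0, 150.0], [465.0, 164.0], [279.0, 134.0]]
0.2 [[546.0, 203.0], [168.0, 141.0], [464.0, 153.0], [278.0, 123.0]]
```

View pics/s6.png

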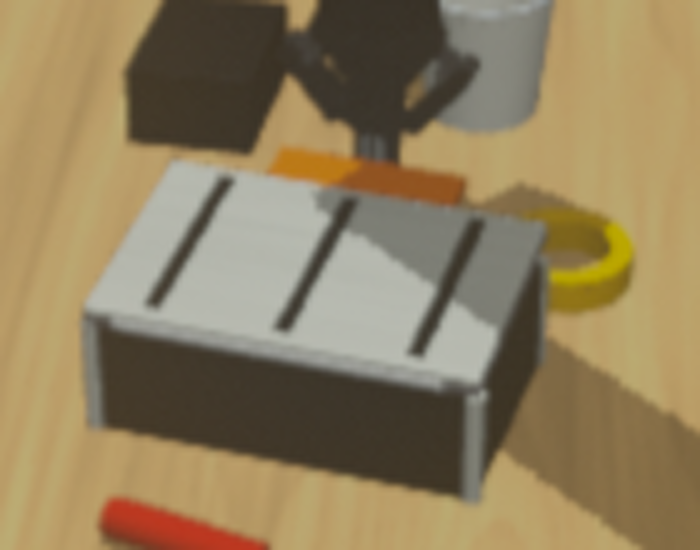

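The corners at (546,226) and (175,161) give θ ≈ 0.085, so the lid is moving with the fingers. For the last part I'll ease the press and keep lowering.

Call:
drive_tool(motion=[[[0,-0.01,0,0.04,0],[0,-0.02,0,0.08,0],[0,-0.03,0,0.12,0],[0,-0.035,0,0.16,0],[0,-0.04,0,0.2,0],[0,-0.04,0,0.24,0]]])

```text
t: 16.5
tcp_pos: [0.4969, -0.258, 0.0728]
tool_rot: [0.787, 0.617, 0.0, 0.0]
force: [-0.7, -2.6, -0.6]
finger_gap: -0.002
gripper_force: 0.9
```

```bash
python3 -c "
from h import *
F=[]
for i in range(6): manip.snapshot('side');F.append(manip.sense()['force'])
F=np.array(F).mean(0);c,n=np.cos(CP[2]),np.sin(CP[2]);where();print('mean Fx',c*F[0]+n*F[1],'Fz',F[2])
"
```

```text
t 16.8 case xyz [-0.1212 -0.0015  0.073 ] F case [-2.96  0.25 -2.1 ] q6 -0.44
mean Fx -2.0213054636163164 Fz -1.16906430566278
```

Call:
drive_tool(motion=[[[0,0.01,0,0.02,0],[0,0.01,0,0.06,0],[0,0.01,0,0.1,0],[0,0.01,0,0.14,0],[0,0.01,0,0.18,0],[0,0.01,0,0.22,0]]])

```text
t: 17.4
tcp_pos: [0.4972, -0.2584, 0.0665]
tool_rot: [0.787, 0.617, 0.0, 0.001]
force: [-0.8, -3.3, 2.1]
finger_gap: -0.001
gripper_force: 1.6
```

```bash
python3 -c "
from h import *
import cv2
F=[]
for i in range(6): im=manip.snapshot('side');F.append(manip.sense()['force'])
F=np.array(F).mean(0);c,n=np.cos(CP[2]),np.sin(CP[2]);where();print('mean Fx',c*F[0]+n*F[1],'Fz',F[2])
# rear/ free-edge row profile of lip top edge, columns near lip +y end and lid corner column
cm=manip.camera_model('side')
for u,rows in((300,(155,172)),(320,(165,182)),(262,(152,172))): print(u,rows[0],im[rows[0]:rows[1],u].sum(1).tolist())
for th in(0,.03,.06): print(th,proj(cm,case(CP,[lid(th,.185,.045,.009),lid(th,.15,.115,.012),lid(th,.15,-.08,.012)])).round(1).tolist())
"
```

```text
t 17.7 case xyz [-0.1212 -0.0018  0.0664] F case [-3.36 -2.18  0.87] q6 -0.44
mean Fx -3.7764024442532533 Fz 1.0003390481688712
300 155 [164, 159, 157, 156, 193, 337, 399, 406, 407, 402, 343, 290, 278, 265, 257, 256, 256]
320 165 [457, 394, 330, 318, 319, 319, 316, 316, 312, 305, 295, 307, 345, 359, 356, 360, 360]
262 152 [156, 153, 159, 158, 160, 159, 158, 205, 380, 448, 456, 456, 454, 456, 469, 510, 524, 515, 458, 357]
0 [[308.4, 169.1], [327.6, 177.8], [266.6, 167.6]]
0.03 [[308.4, 167.6], [327.6, 176.6], [266.5, 166.4]]
0.06 [[308.4, 166.2], [327.6, 175.5], [266.4, 165.3]]
```

Call:
drive_tool(motion=[[[0,-0.02,0,0.04,0],[0,-0.05,0,0.06,0],[0,-0.1,0,0.06,0],[0,-0.3,0,0.06,0],[0,-0.7,0,0.06,0],[0,-1.2,0,0,0],[0,-1.8,0,-0.5,0],[0,-2.0,0,-1.5,0],[0,-2.0,0,-2.5,0],[0,-2.0,0,-3.5,0]]])

```text
t: 18.7
tcp_pos: [0.4818, -0.3179, 0.1724]
tool_rot: [0.787, 0.617, -0.0, -0.0]
force: [1.0, 0.1, 0.3]
finger_gap: 0.001
gripper_force: 0.0
```

```bash
python3 -c "
from h import *
where()
for i in range(6): im=manip.snapshot('side')
for u,rows in((300,(155,172)),(320,(165,182)),(262,(152,172))): print(u,rows[0],im[rows[0]:rows[1],u].sum(1).tolist())
where()
"
```

```text
t 18.7 case xyz [-0.1827 -0.0011  0.1724] F case [ 0.3  -0.93  0.33] q6 -0.53
300 155 [301, 301, 303, 304, 303, 305, 306, 306, 305, 308, 308, 312, 328, 325, 292, 264, 258]
320 165 [316, 315, 315, 315, 315, 314, 314, 315, 310, 302, 293, 306, 341, 354, 356, 356, 357]
262 152 [163, 160, 161, 163, 161, 160, 161, 206, 378, 445, 453, 452, 451, 451, 465, 505, 519, 510, 454, 354]
t 19.0 case xyz [-0.181  -0.0005  0.1703] F case [-0.1   0.82  0.04] q6 -0.53
```

```bash
python3 -c "
from station import manip
print(manip.sign_off())"
```

```text
the job is handed in; nothing more can be done
None
```

I tipped the lid until it dropped by itself, caught it on the fingers at about 0.65 rad and held it there for over a second. I then lowered it until it was shut, with no sign of a bang, and handed the job in at about 19 s; sign-off gave no verdict.

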